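Seat the slotted drive hub on the arbor

ROBOT

A 7-joint arm with a two-finger parallel gripper is mounted at the origin on the work surface. World frame = base frame: x ahead of the robot, y to its left, z up, the work surface at z = 0. Lengths are in m, angles in rad, forces in N, time in s.
With the tool pointing down it reaches from about 0.425 to 0.875 m from the base axis. Payload 9.9 kg.
Tool frame: the origin (TCP) lies midway between the tips of the shut fingers; the grasp point (between the pads) lies 19 mm behind it; z points along the fingers, y is the line along which they close (so a half turn about z gives the same grasp; the last joint's range is limited). The gripper opens to 85 mm and grips with 20 to 120 N. Pads are 22 mm wide; open, the fingers measure 114 mm over their backs; the gripper's body (76 mm by 85 mm) begins 54 mm behind the grasp point. The pads swing forward as they close: fully open they stand 13 mm farther back than shut.
Start: joints at [-1.191, 0.576, 0.025, 1.437, -0.015, 1.129, -0.057], TCP at [0.302, 0.604, 0.197] pointing down, gripper open.
Joint ranges: [-2.76, 2.76], [-0.34, 2.15], [-1.52, 1.57], [0.19, 2.46], [-1.09, 4.23], [0.17, 1.99], [-2.82, 2.82]. Speed limits (rad/s): [2.22, 2.22, 3.01, 3.01, 3.14, 3.14, 3.14].

INTERFACE

Orientations are given as a unit quaternion [x, y, z, w].
In Python, from station import manip, cams, order gives the robot as it stands.
- The arm moves only by the tool send_rows, never from a script. Its argument "targets" is a list of rows, each a list of 3 entries, a list of its own where there are three numbers: the shift along the tool's x, y, z in cm, then the turn, a rotation vector about the tool's x, y, z in rad, then the finger opening in cm, from 0 to 8.54. A call has 1 to 20 rows; each row shifts and turns the commanded pose from where the row before left it, along the tool's axes as they then stand; what a row does not reach is not made up. A row lasts 1/8 s, in which the tool goes at most 62.5 mm and 10.7 degrees, less where a joint would pass 70% of its speed; a pose out of reach is approached as far as the arm can. A call with a gripper value outside its range is refused whole. The fingers move at their own pace and stop on an object; "grip_force" is the grip in N (left out, the last holds). Time passes only in rows, so rows that do not move let the fingers close. It gives the time, the measured TCP pose, the force, the opening and the grip force at its end, in the units of the state.
- manip.observe(): the state, without advancing time (a new reading comes with each control period).
- cams.get_image(name): name is "scene" or "top" or "wrist"; returns (picture, depth): 420x560x3 uint8, red, green, blue; 420x560 float32, m along the optical axis (not along the pixel's ray), 0 where there is no reading.
- cams.calibration(name): a dict with "K" (3x3 intrinsics, pixels), "view" (4x4, takes a point from world to camera coordinates). Camera axes: x right, y down, z forward; pixel columns grow to the right and rows downward; lengths in m; the calibration is good to about 2 mm. A picture is of the moment at which its call begins: read the wrist's pose just before it. calibration takes no time and is no camera call; for the wrist camera it gives the pose at the moment of the call.
- order.close_job(): hands the job in; it is judged then, once.
The state is a dict: "t": time; "joint_positions": joint angles; "qd": joint speeds; "joint_efforts": joint torques, N m; "tool_pos": TCP position; "tcp_rot": TCP orientation; "force": force on the tool from outside, world axes, zero at the start; "moment": the same for the moment, N m; "width": opening from 0.0 (shut) to 1.0 (fully open); "grip_force": force on a finger pad.
Only numpy, scipy, OpenCV 4.12 (cv2) and the standard library are available. Lean on these libraries where they do the work, as an engineer would, in place of code of your own. Each camera call takes 0.05 s, during which the arm holds its last target. There are 200 camera calls.

TASK

Lift the tall slotted drive hub off its peg on the storage board and lower it, square and gently, over the upright rod of the arbor stand. Turn it on the rod until its slots drop over the four driving dogs and it sits fully home, flat on the stand's flange, then let go of it. Never force or drop it on the stand, and leave the other parts on the board where they are.

Things in the scene. Friction and masses are not known exactly. Their poses are not given: they have to be found in the camera images.
- hub: The tall slotted drive hub: plain aluminium, 0.25 to 0.5 kg, 95 mm tall, tallest part on the board, upright on a peg. Origin: centre of its underside, z up. A round 22 mm bore runs right through. Below, a square flange 60 x 60 x 16 mm, sides along x and y, with a notch 16 mm wide and 12 mm deep cut through its thickness mid-way along all four sides; any quarter turn fits alike.
- hub_head (a point): Grip point on the hub's axis, 78 mm above its underside, in its square head: 36 x 36 mm, flats along the hub's x and y, from 55 to 95 mm above the underside. Grip across the flats from above. Between head and flange is a round neck 36 mm in diameter.
- stand: Fixed arbor stand: grey block 120 x 120 x 28 mm; origin at the centre of its underside on the table, z up. On it lies a steel flange 84 mm in diameter, 12 mm thick, carrying the upright steel rod, 20 mm in diameter, exactly on the stand's z axis. Flange, rod and dogs are one piece, very stiff to turn (1 Nm), left at any angle: this pose does not tell the dogs' angle.
- seat (a point): On the rod's axis at the flange's upper face, 40 mm above the table: the hub's origin comes here when home. Round it four dogs (steel lugs 10 mm wide, 20 to 32 mm from the axis, 90 degrees apart) rise 10 mm. At the wrong angle the hub stops on them, 10 mm too high; a turn of at most 45 degrees one way or the other, felt or seen, lets it drop (play about 5 degrees either way).
- rod_top (a point): Tip of the rod, 145 mm above the table, 105 mm above the seat; the last 8 mm taper to 12 mm in diameter. With the hub home the rod stands 10 mm out of its head.
- board: Fixed wooden storage board 110 x 310 x 18 mm, origin at the centre of its underside, long side along y. Three wooden pegs 16 mm in diameter and 20 mm high stand on it at y = -105, 0 and +105 mm; hub, collar and spacer stand on them in any order.
- collar: A short flanged aluminium collar, not part of the job: round flange 60 mm in diameter, 12 mm thick, neck 38 mm, 42 mm tall in all. Origin: centre of its underside. Stays on its peg.
- spacer: A plain steel ring, not part of the job: 54 mm in diameter, 26 mm tall. Origin: centre of its underside. Stays on its peg.
Things that resemble listed ones, but are neither listed nor needed, are in the scene too. Leave any purple look-alike of the hub alone.

How it is judged:
By the outcome, as a careful person would: the job done as asked, in the order asked, and still so for the second after the job is handed in, with the robot touching nothing.
It also fails if it takes over 72 s, if anything falls off the work surface, if the arm or the gripper's body presses on something with over 40 N, if the wrist force passes 120 N, or if a joint passes its speed limit or range.

## Working session

There is one attempt and no reset: what is moved stays moved. The work goes in short steps, Python scripts to look and compute and a tool call to move; the robot and the scene stay as the last step left them, time stands still between calls to the robot, and variables do not carry over. Pictures are saved under pics/ and viewed, at most 10 in all, crops included, and the job is handed in when it is done.

Besides the shell and the picture viewer there is one more tool, called as name([rows], argument=value, ...), one row to a line, values as JSON. send_rows: Moves the arm, as the interface text tells. Its arguments: {"type":"object","properties":{"targets":{"type":"array"},"grip_force":{"type":"number"}},"required":["targets"]}

```bash
mkdir -p pics; ls
python3 - <<'E'
from station import manip,cams,order
import cv2,numpy as np
s=manip.observe();print(s)
for n in("scene","top"):
    p,d=cams.get_image(n);cv2.imwrite(f"pics/{n}0.png",p[:,:,::-1]);np.savez(f"{n}0.npz",p=p,d=d,**cams.calibration(n))
    c=cams.calibration(n);print(c)
E
```

```text
pics
{'t': 0.0, 'joint_positions': array([-1.19079259,  0.57652438,  0.02482289,  1.43790299, -0.01498293,
        1.12900248, -0.05648578]), 'qd': array([ 1.05477802e-03,  1.36737184e-04, -1.34403446e-03,  6.01643362e-04,
       -8.72156893e-05, -8.17728293e-04, -7.42879722e-04]), 'joint_efforts': array([ 8.13828938e-04, -7.65778685e+01,  2.25107297e+00, -2.85957760e+01,
        1.55066658e-02,  1.31697851e-02, -1.90911233e-07]), 'tool_pos': array([0.30172736, 0.60324045, 0.1958492 ]), 'tcp_rot': array([ 2.29793063e-01,  9.73239161e-01, -8.13489765e-04, -1.45849768e-04]), 'force': array([0.35029486, 0.30489134, 0.27763111]), 'moment': array([-0.01170014, -0.05168573,  0.02795131]), 'grip_force': 0.0, 'width': 0.9943346391051648}
{'K': array([[469.70412891,   0.        , 276.44678888],
       [  0.        , 469.70412891, 210.33728032],
       [  0.        ,   0.        ,   1.        ]]), 'view': array([[-0.2322784 ,  0.97250269, -0.01688979,  0.11530391],
       [ 0.71869241,  0.15990448, -0.67669178, -0.22553564],
       [-0.65538383, -0.16931944, -0.73607266,  1.20624502],
       [ 0.        ,  0.        ,  0.        ,  1.        ]])}
{'K': array([[425.79081834,   0.        , 280.79003069],
       [  0.        , 425.79081834, 216.81636544],
       [  0.        ,   0.        ,   1.        ]]), 'view': array([[-0.17836844, -0.98395646,  0.00379137,  0.05216374],
       [-0.96107746,  0.17339221, -0.21509359,  0.46445529],
       [ 0.21098534, -0.04200971, -0.97658608,  0.78448589],
       [ 0.        ,  0.        ,  0.        ,  1.        ]])}
```

View pics/scene0.png

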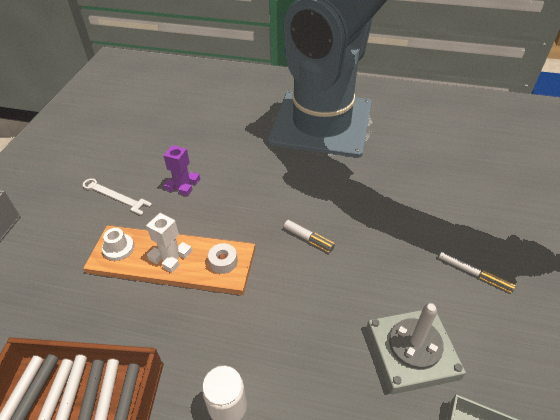

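View pics/top0.png

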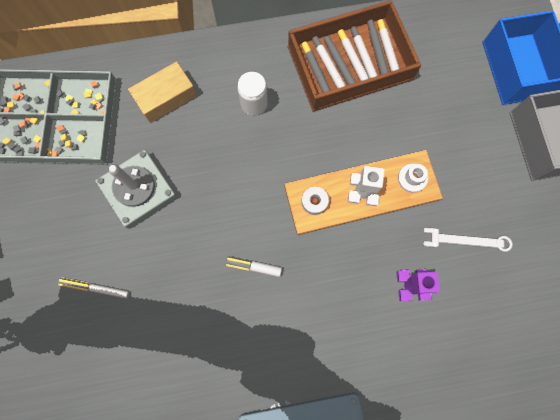

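The top view shows the hub head at about (372,178) on the middle peg, the collar at (414,177) and the spacer at (315,200). The rod tip is at (117,170) with the dogs around (130,187), and the purple look-alike is at (425,283).

```bash
cat > h.py <<'E'
import numpy as np,cv2
from scipy.spatial.transform import Rotation as R
def cloud(p,d,K,view):
    v,u=np.nonzero(d>0);z=d[v,u]
    c=np.stack([(u-K[0,2])/K[0,0]*z,(v-K[1,2])/K[1,1]*z,z],1)
    return (c-view[:3,3])@view[:3,:3],p[v,u].astype(int),u,v
def near(P,c,r,z0,z1):
    return (np.hypot(P[:,0]-c[0],P[:,1]-c[1])<r)&(P[:,2]>z0)&(P[:,2]<z1)
def rect(Q):
    (c,s,a)=cv2.minAreaRect((Q[:,:2]*1000).astype(np.float32));return np.round(c,1),np.round(s,1),round(a,1)
E
python3 - <<'E'
from h import *
C={}
for n in("scene","top"):
    f=np.load(f"{n}0.npz");C[n]=cloud(f['p'],f['d'],f['K'],f['view'])
P,c,u,v=C["top"]
g=lambda a,b:P[np.argmin((u-a)**2+(v-b)**2)]
print("hub px",g(366,172),"flange",g(130,195),"block",g(120,205),"table",g(220,300),"board",g(340,195))
h=g(366,172);st=g(130,187)
for n in C:
    P,c,u,v=C[n]
    for z0,z1 in((.106,.120),(.026,.042)):
        Q=P[near(P,h,.05,z0,z1)];print(n,"hub",z0,len(Q),Q.mean(0),rect(Q))
    Q=P[near(P,st,.07,.10,.16)];print(n,"rod",len(Q),Q.mean(0),Q[:,2].max())
    for k in np.arange(.07,.15,.02):
        q=Q=P[near(P,st,.07,k,k+.02)];print(k,len(q),q.mean(0))
    Q=P[near(P,st,.1,.022,.034)];print(n,"block",len(Q),rect(Q))
    Q=P[near(P,st,.05,.045,.056)];print(n,"dogs",len(Q),Q.mean(0))
    Q=P[near(P,g(340,195) if n=="top" else h,.25,.013,.022)];print("board",rect(Q))
E
```

```text
hub px [ 0.50844351 -0.19930636  0.11320648] flange [0.56431046 0.25599708 0.04617113] block [0.55380588 0.28444546 0.02562932] table [ 0.33166325  0.11653562 -0.00271428] board [ 0.49709902 -0.16125256  0.0175781 ]
scene hub 0.106 314 [ 0.49853695 -0.20876639  0.11128499] (array([ 497.6, -209.2]), array([38.3, 38.3]), 73.1)
scene hub 0.026 467 [ 0.50776668 -0.20379687  0.03274208] (array([ 497.9, -209.2]), array([61.5, 61. ]), 71.0)
scene rod 324 [0.59105189 0.25032821 0.12763393] 0.14644638646370373
0.07 96 [0.59278367 0.24971622 0.07988799]
0.09000000000000001 102 [0.59275868 0.24953963 0.10028778]
0.11000000000000001 104 [0.59273548 0.24977272 0.12004737]
0.13 167 [0.58947648 0.25087258 0.13952348]
scene block 2932 (array([586. , 251.5]), array([121.8, 120.3]), 24.6)
scene dogs 213 [0.59458089 0.24897877 0.0490977 ]
board (array([ 519.2, -216.5]), array([327.9, 464.9]), 67.0)
top hub 0.106 307 [ 0.49803017 -0.20912673  0.11255666] (array([ 498.1, -209.2]), array([36.3, 38. ]), 71.2)
top hub 0.026 358 [ 0.49291861 -0.19943356  0.03349088] (array([ 498.7, -209.4]), array([60. , 60.7]), 71.2)
top rod 187 [0.58327954 0.2488288  0.12993928] 0.147327433128211
0.07 53 [0.58141986 0.247532   0.0801685 ]
0.09000000000000001 51 [0.58195564 0.24737998 0.10054499]
0.11000000000000001 54 [0.58164652 0.24723659 0.12025555]
0.13 108 [0.58454608 0.2498405  0.1404103 ]
top block 1918 (array([586.9, 251.9]), array([120.9, 120.1]), 24.6)
top dogs 156 [0.58522385 0.24950137 0.04939415]
board (array([ 514.3, -187.1]), array([374.7, 446.1]), 64.8)
```

send_rows([
  [[0,-2.25,-1],[0,0,0],7],
  [[0,-2.25,-1],[0,0,0],7],
  [[0,-2.25,-1],[0,0,0],7],
  [[-4.84,-0.22,0],[0,0,0.0897],7],
  [[-4.84,-0.22,0],[0,0,0.0897],7],
  [[-4.84,-0.22,0],[0,0,0.0897],7],
  [[-4.84,-0.22,0],[0,0,0.0897],7],
  [[-4.84,-0.22,0],[0,0,0.0897],7],
  [[-4.84,-0.22,0],[0,0,0.0897],7],
  [[-4.84,-0.22,0],[0,0,0.0897],7],
  [[-4.84,-0.22,0],[0,0,0.0897],7],
  [[-4.84,-0.22,0],[0,0,0.0897],7],
  [[-4.84,-0.22,0],[0,0,0.0897],7],
  [[-4.84,-0.22,0],[0,0,0.0897],7],
  [[-4.84,-0.22,0],[0,0,0.0897],7],
  [[-4.84,-0.22,0],[0,0,0.0897],7],
  [[-4.84,-0.22,0],[0,0,0.0897],7],
  [[-4.84,-0.22,0],[0,0,0.0897],7],
  [[-4.84,-0.22,0],[0,0,0.0897],7],
])

```text
t: 2.48
tool_pos: [0.5406, -0.1157, 0.2264]
tcp_rot: [0.814, 0.581, -0.0, -0.0]
force: [0.4, -0.2, 0.3]
width: 0.819
grip_force: 0.0
```

```bash
cat >> h.py <<'E'
def go(s,xy,z,yaw):
    "shift (cm, tool axes) and turn (rad) to TCP target, yaw (deg) = world angle of tool y"
    T=R.from_quat(s['tcp_rot']);y=np.array([np.cos(np.radians(yaw)),np.sin(np.radians(yaw)),0]);zz=np.array([0,0,-1.])
    G=R.from_matrix(np.stack([np.cross(y,zz),y,zz],1))
    return np.round(T.inv().apply(np.array([*xy,z])-s['tool_pos'])*100,2),np.round((T.inv()*G).as_rotvec(),4)
E
python3 - <<'E'
from h import *
from station import manip,cams
s=manip.observe();print(s['t'],s['tool_pos'],s['force'],go(s,(.498,-.209),.16,-18.7))
ax=np.array([.5868,.2505])
for n in("scene","top"):
    f=np.load(f"{n}0.npz");P,c,u,v=cloud(f['p'],f['d'],f['K'],f['view'])
    Q=P[near(P,ax,.04,.046,.054)];w=Q[:,:2]-ax;r=np.hypot(*w.T);m=(r>.017)&(r<.035);a=np.degrees(np.arctan2(w[:,1],w[:,0]))[m]
    print(n,np.histogram(a%90,18,(0,90))[0],np.degrees(np.angle(np.exp(4j*np.radians(a)).mean()))/4)
    for k in range(4):
        b=np.degrees(np.angle(np.exp(4j*np.radians(a)).mean()))/4+90*k
        q=w[m][abs((a-b+180)%360-180)<30]
        if len(q):print(b,len(q),q.mean(0))
p,d=cams.get_image("wrist");cv2.imwrite("pics/w1.png",p[:,:,::-1])
P,c,u,v=cloud(p,d,*[cams.calibration("wrist")[k] for k in("K","view")])
Q=P[near(P,(.498,-.209),.05,.106,.12)];print(len(Q),rect(Q),Q[:,2].mean())
E
```

```text
2.475 [ 0.54064944 -0.11566888  0.22642342] [ 0.42304811 -0.20999443  0.3131365 ] (array([-10.21,  -1.  ,   6.64]), array([-0.0003,  0.0002, -0.0047]))
scene [ 0  0  0  0  0  0  0  0  0  0  1 16 36 27 37 25 11  1] -21.006802284855716
-21.006802284855716 52 [ 0.02351102 -0.00838007]
68.99319771514428 53 [0.00939359 0.02519533]
248.99319771514428 49 [-0.00986893 -0.02311514]
top [ 0  0  0  0  0  0  0  0  0  0  3 16 21 26 29 23  7  0] -20.990589221018293
-20.990589221018293 35 [ 0.02430144 -0.00827218]
69.0094107789817 23 [0.00860887 0.0268436 ]
159.0094107789817 35 [-0.02418737  0.01085017]
249.0094107789817 32 [-0.00963487 -0.02321338]
1371 (array([ 494.1, -215.6]), array([36.6, 36. ]), 70.5) 0.11286824198408309
```

send_rows([
  [[-2.55,-0.25,1],[0,0,0],7],
  [[-2.55,-0.25,1],[0,0,0],7],
  [[-2.55,-0.25,1],[0,0,0],7],
  [[-2.55,-0.25,0],[0,0,0],7],
  [[0,0,0],[0,0,0],7],
  [[0,0,0],[0,0,0],7],
  [[0,0,0],[0,0,0],7],
])

```text
t: 3.4
tool_pos: [0.4993, -0.2065, 0.1966]
tcp_rot: [0.813, 0.583, 0.0, -0.0]
force: [0.0, -0.9, -0.5]
width: 0.817
grip_force: 0.0
```

Run:
```python
from h import *
from station import manip,cams
s=manip.observe();print(s['t'],s['tool_pos'],s['qd'].round(3),s['force'],go(s,(.498,-.209),.075,-18.7))
k=cams.calibration("wrist");p,d=cams.get_image("wrist");cv2.imwrite("pics/w2.png",p[:,:,::-1])
P,c,u,v=cloud(p,d,k["K"],k["view"])
for z in((.106,.12),(.026,.042)):
    Q=P[near(P,(.498,-.209),.05,*z)];print(len(Q),rect(Q),Q[:,2].mean())
```

```text
3.4 [ 0.49931043 -0.20649878  0.19660623] [-0.001  0.     0.004 -0.001 -0.    -0.     0.002] [ 9.26611115e-04 -9.45376444e-01 -5.20109219e-01] (array([-0.28, -0.04, 12.16]), array([-0.0001, -0.0004, -0.0002]))
1904 (array([ 498. , -208.7]), array([36.6, 36. ]), 71.4) 0.11231405366522003
1534 (array([ 498.2, -208.4]), array([59.9, 59.8]), 71.2) 0.033452185032226654
```

View pics/w2.png

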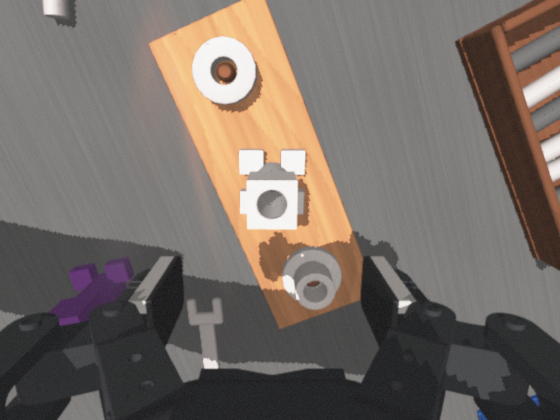

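The wrist view shows the hub head square between the finger directions at about (272,205). It measures (0.498,-0.2087) and 36 mm, which matches the fixed cameras. I'll descend and grip.

send_rows([
  [[-0.2,-0.05,2],[0,0,0],7],
  [[0,0,2.5],[0,0,0],7],
  [[0,0,2.5],[0,0,0],7],
  [[0,0,2.5],[0,0,0],7],
  [[0,0,1.6],[0,0,0],7],
  [[0,0,1],[0,0,0],7],
  [[0,0,0],[0,0,0],7],
  [[0,0,0],[0,0,0],3],
  [[0,0,0],[0,0,0],3],
  [[0,0,0],[0,0,0],3],
  [[0,0,0],[0,0,0],3],
  [[0,0,0],[0,0,0],3],
  [[0,0,0],[0,0,0],3],
  [[0,0,0],[0,0,0],3],
], grip_force=50)

```text
t: 5.2
tool_pos: [0.4982, -0.2095, 0.0768]
tcp_rot: [0.813, 0.582, 0.001, 0.001]
force: [-1.2, 0.1, 8.0]
width: 0.376
grip_force: 48.9
```

send_rows([
  [[0,0,-0.5],[0,0,0],3],
  [[0,0,-1],[0,0,0],3],
  [[0,0,-1],[0,0,0],3],
  [[0,0,-1],[0,0,0],3],
  [[0,0,-2],[0,0,0],3],
  [[0,0,-3],[0,0,0],3],
  [[0,0,-3],[0,0,0],3],
  [[0,0,-3],[0,0,0],3],
  [[0,0,-2],[0,0,0],3],
  [[0,0,-1],[0,0,0],3],
  [[0,0,0],[0,0,0],3],
  [[0,0,0],[0,0,0],3],
])

```text
t: 6.7
tool_pos: [0.4972, -0.209, 0.2499]
tcp_rot: [0.813, 0.582, -0.0, -0.001]
force: [-0.8, 0.2, -3.8]
width: 0.367
grip_force: 50.0
```

Run:
```python
from h import *
from station import manip
s=manip.observe();print(s['force'],s['moment'],s['width'],s['tool_pos'],s['joint_positions'].round(2))
print(go(s,(.5868,.2505),.245,-21),go(s,(.5568,.2405),.245,-21))
```

```text
[-0.79337344  0.21255697 -3.84868107] [-0.00775064 -0.01569999 -0.01022587] 0.3671591038178544 [ 0.49720592 -0.20900714  0.24987674] [-0.06  0.37  0.53  1.73 -0.2   1.11  0.21]
(array([46.39, -6.33,  0.5 ]), array([-0.0015,  0.0001,  0.0383])) (array([44.47, -8.85,  0.5 ]), array([-0.0015,  0.0001,  0.0383]))
```

send_rows([
  [[2,-0.4,0],[0,0,0.0038],3],
  [[4,-0.65,0],[0,0,0.0038],3],
  [[4,-0.65,0],[0,0,0.0038],3],
  [[4,-0.65,0],[0,0,0.0038],3],
  [[4,-0.65,0],[0,0,0.0038],3],
  [[4,-0.65,0],[0,0,0.0038],3],
  [[4,-0.65,0],[0,0,0.0038],3],
  [[4,-0.65,0],[0,0,0.0038],3],
  [[4,-0.65,0],[0,0,0.0038],3],
  [[3,-0.65,0],[0,0,0.0038],3],
  [[1,0,0],[0,0,0],3],
  [[0,0,0],[0,0,0],3],
  [[0,0,0],[0,0,0],3],
  [[0,0,0],[0,0,0],3],
])

```text
t: 8.45
tool_pos: [0.5679, 0.1679, 0.2508]
tcp_rot: [0.825, 0.566, -0.0, 0.0]
force: [0.1, 0.0, -2.7]
width: 0.37
grip_force: 50.5
```

Run:
```python
from h import *
from station import manip,cams
s=manip.observe();t=s['tool_pos'];print(s['t'],t,s['qd'].round(3),s['force'],go(s,(.5868,.2505),.245,-21))
ax=np.array([.5868,.2505]);T=R.from_quat(s['tcp_rot'])
for n in("wrist","top","scene"):
    k=cams.calibration(n);p,d=cams.get_image(n);cv2.imwrite(f"pics/{n}3.png",p[:,:,::-1])
    np.savez(f"{n}3.npz",p=p,d=d,**k)
    P,c,u,v=cloud(p,d,k["K"],k["view"])
    L=T.inv().apply(P-t)*1000 # tool frame mm
    Q=L[(abs(L[:,0])<25)&(abs(L[:,1])<17)&(L[:,2]<-25)&(L[:,2]>-42)];print(n,"head",len(Q),Q.min(0),Q.max(0),np.median(Q[:,2]) if len(Q) else 0)
    Q=P[near(P,ax,.03,.138,.15)]
    if len(Q):print("rodtop",len(Q),np.percentile(Q[Q[:,2]>.1415],50,axis=0),cv2.minEnclosingCircle((Q[Q[:,2]>.1425][:,:2]*1000).astype(np.float32)))
    Q=P[near(P,ax,.1,.022,.034)];print("block",len(Q),rect(Q))
    Q=P[near(P,ax,.1,.036,.0435)]
    if len(Q):print("flange",cv2.minEnclosingCircle((Q[:,:2]*1000).astype(np.float32)))
```

```text
8.45 [0.56786514 0.16789437 0.25084462] [-0.004 -0.001 -0.005 -0.004 -0.002  0.002 -0.002] [ 0.10136685  0.00852308 -2.69619257] (array([ 8.39, -1.21,  0.58]), array([ 0.0002,  0.0002, -0.0016]))
wrist head 5748 [-17.69525374 -16.99400142 -41.95387579] [ 19.35769971  16.97458715 -25.00456259] -35.33982125534732
rodtop 515 [0.5868289  0.25309207 0.1443813 ] ((586.9522094726562, 253.26783752441406), 7.1314167976379395)
block 8482 (array([586.7, 253.5]), array([120.2, 120.2]), 24.5)
flange ((586.86328125, 253.28358459472656), 41.8585319519043)
top head 347 [-18.58827162 -16.95602398 -41.8084742 ] [ 18.43233571  16.98265796 -25.00252485] -35.092988688814856
rodtop 76 [0.58593397 0.25168409 0.14393926] ((585.4194946289062, 251.22836303710938), 7.914730548858643)
block 1487 (array([601.8, 258.9]), array([154.3, 119.6]), 24.9)
flange ((582.1542358398438, 235.78326416015625), 58.171817779541016)
scene head 285 [-18.19689971 -16.91940499 -41.92381658] [ 18.00205547  16.99953584 -25.02333043] -34.530012186833915
rodtop 106 [0.58727333 0.251813   0.14369546] ((586.798828125, 251.2536163330078), 7.044910907745361)
block 2963 (array([603. , 259.7]), array([158.4, 120.6]), 24.7)
flange ((609.0961303710938, 269.1035461425781), 70.46461486816406)
```

View pics/wrist3.png

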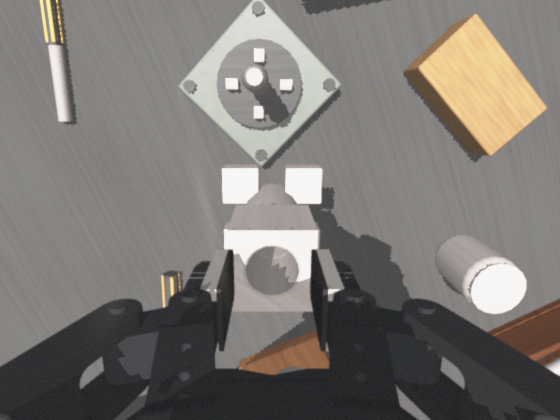

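The wrist view shows the stand at (260,85), with the dogs at (259,55), (232,84), (286,85) and (259,112) lined up with the tool axes. The hub is held square with its front notch at (263,185).

send_rows([
  [[2,-0.3,0],[0,0,0],3],
  [[2.5,-0.4,0],[0,0,0],3],
  [[2.5,-0.4,0],[0,0,0],3],
  [[1,-0.2,0.5],[0,0,0],3],
  [[0.5,0,1],[0,0,0],3],
  [[0,0,1],[0,0,0],3],
  [[0,0,0.9],[0,0,0],3],
  [[0,0,0],[0,0,0],3],
  [[0,0,0],[0,0,0],3],
  [[0,0,0],[0,0,0],3],
])

```text
t: 9.85
tool_pos: [0.5865, 0.2533, 0.2172]
tcp_rot: [0.824, 0.566, 0.0, 0.0]
force: [-0.4, -0.1, -1.9]
width: 0.364
grip_force: 50.5
```

Run:
```python
from h import *
from station import manip,cams
s=manip.observe();t=s['tool_pos'];print(s['t'],t,s['force'],s['moment'],go(s,(.5868,.2515),.205,-21))
T=R.from_quat(s['tcp_rot']);ims=[]
for n in("top","scene"):
    k=cams.calibration(n);p,d=cams.get_image(n)
    P,c,u,v=cloud(p,d,k["K"],k["view"]);L=T.inv().apply(P-t)*1000
    Q=L[(abs(L[:,0])<40)&(abs(L[:,1])<40)&(L[:,2]>46)&(L[:,2]<57)];print(n,"hub flange",rect(Q/1000))
    Q=L[(np.hypot(L[:,0],L[:,1])<25)&(L[:,2]>68)&(L[:,2]<135)];print(n,"rod",len(Q),Q.mean(0) if len(Q) else 0)
    q=k["K"]@(k["view"]@np.array([.5868,.2515,.12,1]))[:3];a,b=(q[:2]/q[2]).astype(int)
    ims.append(cv2.resize(p[max(b-60,0):b+60,max(a-60,0):a+60],(400,400)))
cv2.imwrite("pics/a4.png",np.hstack(ims)[:,:,::-1])
```

```text
9.85 [0.58645123 0.25325707 0.21720856] [-0.37175126 -0.07133213 -1.93776994] [-0.05454178 -0.05864533 -0.04708509] (array([-0.15,  0.09,  1.22]), array([ 0.0006, -0.0006,  0.0001]))
top hub flange (array([-15.6, -14.3]), array([41.3, 82. ]), 44.3)
top rod 79 [ -8.55116165   0.2498079  114.99149321]
scene hub flange (array([-0.7,  2.1]), array([56.3, 59.8]), 89.7)
scene rod 317 [ -1.41379172   7.2096166  103.90571196]
```

View pics/a4.png

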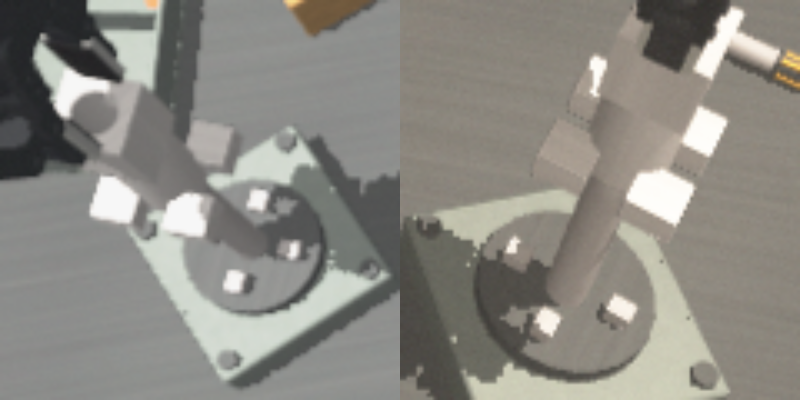

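send_rows([
  [[-0.13,0.02,0],[0,0,0],3],
  [[0,0,0.4],[0,0,0],3],
  [[0,0,0.4],[0,0,0],3],
  [[0,0,0.4],[0,0,0],3],
  [[0,0,0.3],[0,0,0],3],
  [[0,0,0.3],[0,0,0],3],
  [[0,0,0],[0,0,0],3],
  [[0,0,0],[0,0,0],3],
])

```text
t: 10.95
tool_pos: [0.586, 0.2521, 0.1988]
tcp_rot: [0.824, 0.567, 0.0, 0.0]
force: [-0.2, -0.7, -2.9]
width: 0.368
grip_force: 50.5
```

```bash
cat > st.py <<'E'
from h import *
from station import manip
s=manip.observe();T=R.from_quat(s['tcp_rot']).inv();print(s['t'],s['tool_pos'].round(4),"F tool",T.apply(s['force']).round(2),"M tool",T.apply(s['moment']).round(2),s['width'].round(3),*go(s,(.5866,.2515),.1,-21))
E
python3 st.py
```

```text
Traceback (most recent call last):
  File "st.py", line 3, in <module>
    s=manip.observe();T=R.from_quat(s['tcp_rot']).inv();print(s['t'],s['tool_pos'].round(4),"F tool",T.apply(s['force']).round(2),"M tool",T.apply(s['moment']).round(2),s['width'].round(3),*go(s,(.5866,.2515),.1,-21))
                                                                                                                                                                         ^^^^^^^^^^^^^^^^
AttributeError: 'float' object has no attribute 'round'
```

send_rows([
  [[0,0,0.3],[0,0,0],3],
  [[0,0,0.3],[0,0,0],3],
  [[0,0,0.2],[0,0,0],3],
  [[0,0,0],[0,0,0],3],
  [[0,0,0],[0,0,0],3],
])

```text
t: 11.58
tool_pos: [0.5859, 0.2521, 0.1907]
tcp_rot: [0.824, 0.567, -0.0, -0.0]
force: [0.3, 0.0, -2.9]
width: 0.366
grip_force: 50.5
```

```bash
sed -i "s/s\['width'\].round(3),//" st.py; python3 st.py
```

```text
11.575 [0.5859 0.2521 0.1907] F tool [0.13 0.22 2.87] M tool [-0.02  0.07 -0.01] [-0.03  0.09  9.07] [-0.      0.      0.0003]
```

send_rows([
  [[0,0,0.4],[0,0,0],3],
  [[0,0,0.4],[0,0,0],3],
  [[0,0,0.4],[0,0,0],3],
  [[0,0,0.4],[0,0,0],3],
  [[0,0,0.4],[0,0,0],3],
  [[0,0,0],[0,0,0],3],
  [[0,0,0],[0,0,0],3],
])

```text
t: 12.45
tool_pos: [0.5859, 0.2521, 0.1708]
tcp_rot: [0.824, 0.567, 0.0, 0.0]
force: [-0.3, 0.5, -3.5]
width: 0.367
grip_force: 50.5
```

```bash
python3 st.py
```

```text
12.45 [0.5859 0.2521 0.1708] F tool [ 0.4  -0.47  3.5 ] M tool [ 0.03  0.02 -0.02] [-0.03  0.08  7.08] [ 0.     -0.      0.0003]
```

send_rows([
  [[0,0,0.5],[0,0,0],3],
  [[0,0,0.5],[0,0,0],3],
  [[0,0,0.5],[0,0,0],3],
  [[0,0,0.5],[0,0,0],3],
  [[0,0,0.5],[0,0,0],3],
  [[0,0,0.5],[0,0,0],3],
  [[0,0,0.5],[0,0,0],3],
  [[0,0,0.5],[0,0,0],3],
  [[0,0,0.5],[0,0,0],3],
  [[0,0,0.4],[0,0,0],3],
  [[0,0,0.3],[0,0,0],3],
  [[0,0,0],[0,0,0],3],
  [[0,0,0],[0,0,0],3],
])

```text
t: 14.08
tool_pos: [0.5859, 0.2521, 0.1188]
tcp_rot: [0.824, 0.567, 0.0, 0.0]
force: [0.2, 0.7, -2.8]
width: 0.367
grip_force: 50.5
```

```bash
python3 st.py
python3 - <<'E'
from h import *
from station import cams
ims=[]
for n in("top","scene"):
    k=cams.calibration(n);p,d=cams.get_image(n)
    q=k["K"]@(k["view"]@np.array([.5868,.2515,.07,1]))[:3];a,b=(q[:2]/q[2]).astype(int)
    ims.append(cv2.resize(p[max(b-50,0):b+50,max(a-50,0):a+50],(400,400)))
cv2.imwrite("pics/a5.png",np.hstack(ims)[:,:,::-1])
E
```

```text
14.075 [0.5859 0.2521 0.1188] F tool [ 0.71 -0.08  2.79] M tool [0.03 0.02 0.01] [-0.03  0.08  1.88] [ 0.0001 -0.0001  0.0003]
```

View pics/a5.png

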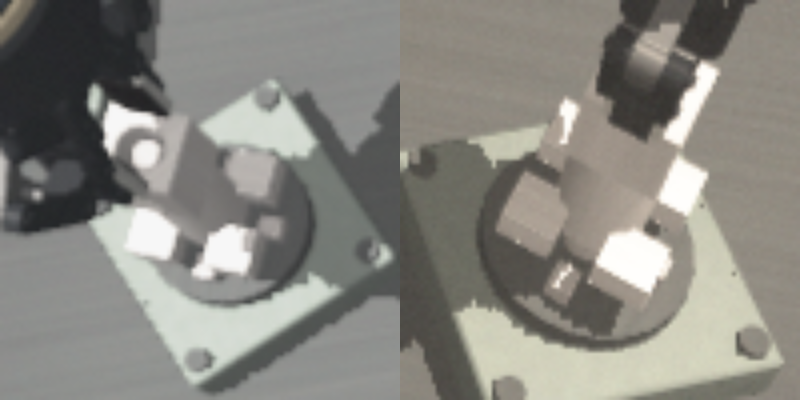

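The rod tip shows through the bore at (145,153), and the dogs sit below the notches, for example at (565,280) in the scene half. I'll lower it gently.

send_rows([
  [[0,0,0.3],[0,0,0],3],
  [[0,0,0.3],[0,0,0],3],
  [[0,0,0.2],[0,0,0],3],
  [[0,0,0.15],[0,0,0],3],
  [[0,0,0.1],[0,0,0],3],
  [[0,0,0],[0,0,0],3],
  [[0,0,0],[0,0,0],3],
])

```text
t: 15.05
tool_pos: [0.5859, 0.2521, 0.1083]
tcp_rot: [0.824, 0.567, 0.0, 0.0]
force: [-0.5, 0.5, -3.3]
width: 0.365
grip_force: 50.4
```

```bash
python3 st.py
```

```text
15.05 [0.5859 0.2521 0.1083] F tool [ 0.29 -0.63  3.29] M tool [-0.03  0.09  0.  ] [-0.03  0.08  0.83] [ 0.0001 -0.      0.0003]
```

send_rows([
  [[0,0,0.2],[0,0,0],3],
  [[0,0,0.15],[0,0,0],3],
  [[0,0,0.1],[0,0,0],3],
  [[0,0,0.1],[0,0,0],3],
  [[0,0,0],[0,0,0],3],
  [[0,0,0],[0,0,0],3],
])

```text
t: 15.8
tool_pos: [0.5859, 0.2521, 0.1027]
tcp_rot: [0.824, 0.567, -0.0, -0.0]
force: [-0.4, 0.8, -3.4]
width: 0.366
grip_force: 50.4
```

```bash
python3 st.py
```

```text
15.8 [0.5859 0.2521 0.1027] F tool [ 0.59 -0.68  3.41] M tool [-0.01  0.11 -0.04] [-0.03  0.09  0.27] [-0.      0.      0.0003]
```

send_rows([
  [[0,0,0.06],[0,0,0],3],
  [[0,0,0.06],[0,0,0],3],
  [[0,0,0.06],[0,0,0],3],
  [[0,0,0],[0,0,0],3],
])

```text
t: 16.3
tool_pos: [0.5859, 0.252, 0.1008]
tcp_rot: [0.824, 0.567, -0.0, 0.0]
force: [0.2, 0.1, -3.6]
width: 0.366
grip_force: 50.5
```

send_rows([
  [[0,0,0.05],[0,0,0],3],
  [[0,0,0.05],[0,0,0],3],
  [[0,0,0],[0,0,0],3],
])

```text
t: 16.68
tool_pos: [0.5859, 0.252, 0.0999]
tcp_rot: [0.824, 0.567, -0.0, 0.0]
force: [0.4, 0.2, -3.8]
width: 0.366
grip_force: 50.5
```

send_rows([
  [[0,0,0.05],[0,0,0],3],
  [[0,0,0],[0,0,0],3],
  [[0,0,0],[0,0,0],3],
])

```text
t: 17.05
tool_pos: [0.5859, 0.2521, 0.0994]
tcp_rot: [0.824, 0.567, 0.0, -0.0]
force: [0.7, -0.3, -2.4]
width: 0.365
grip_force: 50.5
```

send_rows([
  [[0,0,0.05],[0,0,0],3],
  [[0,0,0],[0,0,0],3],
  [[0,0,0],[0,0,0],3],
])

```text
t: 17.42
tool_pos: [0.586, 0.2523, 0.0991]
tcp_rot: [0.824, 0.567, 0.0, -0.0]
force: [-0.7, 1.8, 1.1]
width: 0.366
grip_force: 53.2
```

send_rows([
  [[0,0,0.04],[0,0,0],3],
  [[0,0,0],[0,0,0],3],
  [[0,0,0],[0,0,0],3],
], grip_force=20)

```text
t: 17.8
tool_pos: [0.5861, 0.2525, 0.099]
tcp_rot: [0.824, 0.567, 0.0, -0.0]
force: [-1.8, 2.2, 6.0]
width: 0.366
grip_force: 55.9
```

```bash
python3 st.py
python3 - <<'E'
from h import *
from station import manip,cams
s=manip.observe();T=R.from_quat(s['tcp_rot'])
for n in("top","scene"):
    k=cams.calibration(n);p,d=cams.get_image(n);P,c,u,v=cloud(p,d,k["K"],k["view"]);L=T.inv().apply(P-s['tool_pos'])
    Q=P[near(P,(.5865,.2517),.045,.05,.062)];print(n,"flange top z (want .056)",len(Q),np.percentile(Q[:,2],[10,50,90]))
    Q=P[near(P,(.5865,.2517),.02,.128,.14)];print("head z (.135)",len(Q),np.percentile(Q[:,2],[10,50,90]) if len(Q) else 0)
E
```

```text
17.8 [0.5861 0.2525 0.099 ] F tool [ 1.38 -2.43 -6.02] M tool [ 0.46  0.27 -0.01] [-0.07  0.09 -0.1 ] [ 0.0002 -0.0009  0.0005]
top flange top z (want .056) 427 [0.05174324 0.05552296 0.05785884]
head z (.135) 210 [0.13219415 0.1347662  0.13798856]
scene flange top z (want .056) 665 [0.05256499 0.05495572 0.05694956]
head z (.135) 83 [0.13247992 0.13403612 0.13532872]
```

The hub is home: its flange top is at 0.0555 (0.056 expected) and its head at 0.1345 (0.135 expected). I'll release it now.

send_rows([
  [[0,0,-0.03],[0,0,0],3.6],
  [[0,0,0],[0,0,0],4],
  [[0,0,0],[0,0,0],4.6],
  [[0,0,0],[0,0,0],5.5],
  [[0,0,0],[0,0,0],6.5],
  [[0,0,0],[0,0,0],6.5],
  [[0,0,0],[0,0,0],6.5],
])

```text
t: 18.77
tool_pos: [0.5859, 0.2521, 0.0988]
tcp_rot: [0.824, 0.567, -0.0, 0.0]
force: [-0.0, 1.1, -0.3]
width: 0.76
grip_force: 0.0
```

send_rows([
  [[0,0,-0.5],[0,0,0],6.5],
  [[0,0,-1],[0,0,0],6.5],
  [[0,0,-1.5],[0,0,0],6.5],
  [[0,0,-2],[0,0,0],6.5],
  [[0,0,-2],[0,0,0],6.5],
  [[0,0,-3],[0,0,0],6.5],
  [[0,0,-3],[0,0,0],6.5],
  [[-3,-1,0],[0,0,0],6.5],
  [[-4,-1,0],[0,0,0],6.5],
  [[-4,-1,0],[0,0,0],6.5],
  [[0,0,0],[0,0,0],6.5],
  [[0,0,0],[0,0,0],6.5],
  [[0,0,0],[0,0,0],6.5],
])

```text
t: 20.4
tool_pos: [0.519, 0.1611, 0.229]
tcp_rot: [0.824, 0.567, 0.0, 0.0]
force: [-0.4, 0.7, 0.4]
width: 0.766
grip_force: 0.0
```

Run:
```python
from h import *
from station import manip,cams
s=manip.observe();print(s['t'],s['force'],s['tool_pos'])
for n in("wrist","top","scene"):
    k=cams.calibration(n);p,d=cams.get_image(n);P,c,u,v=cloud(p,d,k["K"],k["view"])
    cv2.imwrite(f"pics/{n}6.png",p[:,:,::-1])
    for z in((.05,.062),(.128,.1405),(.141,.15)):
        Q=P[near(P,(.5865,.2517),.045,*z)];print(n,z,len(Q),np.percentile(Q[:,2],[10,50,90]).round(4),rect(Q))
```

```text
20.4 [-0.3630379   0.74495375  0.43232323] [0.51899499 0.1610801  0.22898742]
wrist (0.05, 0.062) 1559 [0.0541 0.0555 0.0566] (array([585.6, 252.6]), array([61. , 60.6]), 67.5)
wrist (0.128, 0.1405) 2577 [0.1334 0.1347 0.1362] (array([585.8, 253.1]), array([36.1, 36.3]), 68.6)
wrist (0.141, 0.15) 481 [0.1417 0.1442 0.1454] (array([586.3, 252.9]), array([15.6, 15.6]), 70.6)
top (0.05, 0.062) 127 [0.0507 0.0552 0.0572] (array([587.8, 229.5]), array([20.7, 41.4]), 71.5)
top (0.128, 0.1405) 14 [0.1299 0.1341 0.1353] (array([576.7, 271.7]), array([9.6, 4.4]), 28.6)Traceback (most recent call last):
  File "<stdin>", line 8, in <module>
    return _quantile_unchecked(
        a, q, axis, out, overwrite_input, method, keepdims, weights)
    return _ureduce(a,
                    func=_quantile_ureduce_func,
    ...<5 lines>...
                    overwrite_input=overwrite_input,
                    method=method)
    r = func(a, **kwargs)
    result = _quantile(arr,
                       quantiles=q,
    ...<2 lines>...
                       out=out,
                       weights=wgt)
    slices_having_nans = np.isnan(arr[-1, ...])
                                  ~~~^^^^^^^^^
IndexError: index -1 is out of bounds for axis 0 with size 0
```

View pics/wrist6.png

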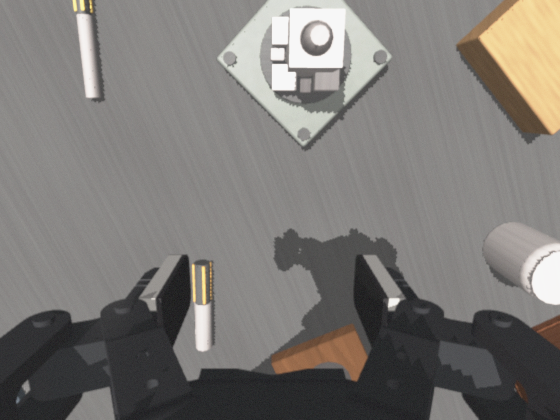

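The wrist view shows the hub at (315,40), flat on the stand. The dogs are in its notches at (277,55) and (306,85), the rod stands 10 mm out of the head, and the gripper is clear. I'm handing it in.

```bash
python3 -c "
from station import order;print(order.close_job())"
```

```text
the job is handed in; nothing more can be done
None
```

The hub is on the rod, sitting flat on the stand's flange with its slots over the dogs, and released; I handed the job in at about 20 s of robot time, and nothing else was moved.

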